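# Sweep the used test cassettes into the discard pan

### The job

Clear the bench: with the fingertips, sweep the three used test cassettes (two slim, one broad) along the bench through the open side of the steel discard pan, until each lies completely inside it. Only push them, do not pick up or lift any, and leave the bottles, jar, carton, timer and pen where they stand.

Things in the scene. Friction and masses are not known exactly. Their poses are not given: they have to be found in the camera images.
- pan: Fixed steel pan, 140 (its x) by 220 mm (y), open on top and along one long side (the mouth); walls 25 mm high, 4 mm thick; floor flush with the bench, no step. Origin: middle of the floor, bench height. Its x points from mouth to back wall: mouth edge at x = -70 mm, inside of back wall x = +66, insides of side walls y = +106 and -106. At yaw 0 the mouth faces the robot (-x).
- slim_a: Slim used test cassette, a flat white plastic slab lying loose on the bench, 72 mm long (its x) by 24 mm (its y) by 10 mm thick, about 30 g, with one window and one round well on top. Origin at the centre of its underside.
- slim_a_end1 (a point): Middle of the short end face of that cassette at its +x end, half-way up (5 mm above its underside).
- slim_a_end2 (a point): Middle of the short end face of that cassette at its -x end, half-way up (5 mm above its underside).
- slim_b: Slim used test cassette, a flat white plastic slab lying loose on the bench, 72 mm long (its x) by 24 mm (its y) by 10 mm thick, about 30 g, with one window and one round well on top. Origin at the centre of its underside.
- slim_b_end1 (a point): Middle of the short end face of that cassette at its +x end, half-way up (5 mm above its underside).
- slim_b_end2 (a point): Middle of the short end face of that cassette at its -x end, half-way up (5 mm above its underside).
- broad: Broad used test cassette, a flat white plastic slab lying loose on the bench, 56 mm long (its x) by 40 mm (its y) by 10 mm thick, about 30 g, with two windows and two round wells side by side on top. Origin at the centre of its underside.
- broad_end1 (a point): Middle of the short end face of that cassette at its +x end, half-way up (5 mm above its underside).
- broad_end2 (a point): Middle of the short end face of that cassette at its -x end, half-way up (5 mm above its underside).
- dropper: Loose white dropper bottle standing upright, 26 mm in diameter, 55 mm tall, 50 g. Origin: centre of its underside. Leave alone.
- vial: Loose amber vial with grey cap standing upright, 26 mm in diameter, 50 mm tall, 50 g. Origin: centre of its underside. Leave alone.
- jar: Loose white jar standing upright, 46 mm in diameter, 60 mm tall, 120 g. Origin: centre of its underside. Leave alone.
- carton: Loose carton, 80 mm (its x) by 60 mm (its y) by 40 mm high, 150 g. Origin: centre of its underside. Leave alone.
- timer: Loose flat timer, 55 mm (its x) by 65 mm (its y) by 16 mm high, 80 g. Origin: centre of its underside. Leave alone.
- pen: Loose marker pen lying flat, 130 mm long (its x, from -62 to +68 mm), 13 mm wide, 14 mm high, 30 g. Origin on its underside, 2.5 mm from the middle of its length. Leave alone.

How it is judged:
At the end, for the whole second after the job is handed in: Each cassette lies wholly in the pan: its centre at least half its width behind the mouth line, the middles of both end faces between the walls and at most 1 mm outside the mouth line, under 20 mm high, and at rest (under 20 mm/s) (x of each of slim_a, slim_b in the frame of pan above -0.058 m and x of slim_a_end1 in the frame of pan between -0.071 and 0.07 m and y of slim_a_end1 in the frame of pan between -0.11 and 0.11 m and height (world z) of each of slim_a_end1, slim_a_end2, slim_b_end1, slim_b_end2, broad_end1, broad_end2 below 0.02 m and x of slim_a_end2 in the frame of pan between -0.071 and 0.07 m and y of slim_a_end2 in the frame of pan between -0.11 and 0.11 m and linear speed of each of slim_a, slim_b, broad below 0.02 m/s and x of slim_b_end1 in the frame of pan between -0.071 and 0.07 m and y of slim_b_end1 in the frame of pan between -0.11 and 0.11 m and x of slim_b_end2 in the frame of pan between -0.071 and 0.07 m and y of slim_b_end2 in the frame of pan between -0.11 and 0.11 m and x of broad in the frame of pan above -0.05 m and x of broad_end1 in the frame of pan between -0.071 and 0.07 m and y of broad_end1 in the frame of pan between -0.11 and 0.11 m and x of broad_end2 in the frame of pan between -0.071 and 0.07 m and y of broad_end2 in the frame of pan between -0.11 and 0.11 m); the robot touches nothing.
It fails at once if a cassette is lifted more than 15 mm off the bench (height (world z) of any of slim_a, slim_b, broad above 0.015 m).
It fails at once if a bottle, vial or jar is shifted by more than 15 mm or tipped (distance of any of dropper, vial, jar from where it was at the start of the episode above 0.015 m or angle between any of dropper, vial, jar's own z axis and vertical above 0.4 rad).
It fails at once if the carton, timer or pen is shifted by more than 15 mm (distance of any of carton, timer, pen from where it was at the start of the episode above 0.015 m).
It also fails if it takes over 72 s, if anything falls off the work surface, if the arm or the gripper's body presses on something with over 40 N, if the wrist force passes 120 N, or if a joint passes its speed limit or range.

### The arm

A 6-joint arm with a two-finger parallel gripper is mounted at the origin on the work surface. World frame = base frame: x ahead of the robot, y to its left, z up, the work surface at z = 0. Lengths are in m, angles in rad, forces in N, time in s.
With the tool pointing down it reaches from about 0.3 to 0.85 m from the base axis. Payload 4.2 kg.
Tool frame: the origin (TCP) lies at the very end of the fingers, on their centre line; the grasp point (between the pads) lies 19 mm behind it (env.pinch_z is the distance from the TCP to the grasp point, in m); z points along the fingers, y is the direction in which the jaws open and shut (so a half turn about z gives the same grasp; the last joint's range is limited). The gripper opens to 91 mm and grips with 3 to 60 N. Pads are 32 mm wide; open, the fingers measure 118 mm over their backs; the gripper's body (76 mm by 178 mm) begins 60 mm behind the grasp point.
Start: joints at [1.192, 0.32, 1.565, -0, 1.257, -0.02], TCP at [0.202, 0.538, 0.214] pointing down, gripper open.
Joint ranges: [-3.11, 3.11], [-0.84, 2.01], [0.21, 2.61], [-1.34, 4.49], [0.05, 2.63], [-2.56, 2.56]. Speed limits (rad/s): [2.57, 2.57, 3.14, 3.14, 3.14, 3.14].

### API

Orientations are given as a unit quaternion [x, y, z, w].
In Python, from cell import sensors, camera, camera_params, close_job, spotter, env gives the robot as it stands.
- The arm moves only by the tool send_rows, never from a script. Its argument "plan" is a list of rows, each an object with "translation": the shift along the world's x, y, z each as a share of 0.25 m, from -1 to 1, a list of three; "spin": the turn about the world's z as a share of 120 degrees, from -1 to 1. In form: [{"translation": [tx, ty, tz], "spin": spin}, ...]. A call has 1 to 12 rows; each row is the pose to reach, as a shift and turn from the pose commanded when the call began; what a row does not reach only later rows make up. A row lasts 1/10 s, in which the tool goes at most 50 mm and 8.59 degrees, less where a joint would pass 70% of its speed; a pose out of reach is approached as far as the arm can. A call with a number of a shift or a turn outside -1 to 1 is refused whole. A call with a gripper value outside its range is refused whole. "claw" is the opening, from -1 (shut) to 1 (fully open), set as the call begins (left out, the last holds). The fingers move at their own pace and stop on an object; "grip_force" is the grip in N (left out, the last holds). Time passes only in rows, so rows that repeat a pose let the fingers close. It gives the time, the measured TCP pose, the force and the opening at its end, in the units of the state.
- sensors.observe(): the state, without advancing time (a new reading comes with each control period).
- camera(name): name is "side" or "top"; returns the picture (400x640x3 uint8, red, green, blue); there is no depth.
- camera_params(name): a dict with "vfov" (degrees; the focal length in pixels is half the picture's height over the tangent of half this angle, whatever the lens; pixels are square), "cx", "cy" (the principal point, pixels), "k1" (the pictures are not rectified: a ray, as slopes to the right and down, at radius r is drawn at 1 + k1 r^2 times it, then the intrinsics apply), "pose" (4x4, takes a point from camera to world coordinates). Camera axes: x right, y down, z forward; pixel columns grow to the right and rows downward; lengths in m; the calibration is good to about 2 mm. A picture is of the moment at which its call begins. camera_params takes no time and is no camera call.
- close_job(): hands the job in, once; it reports no verdict.
Trained networks look in the newest picture that a camera, given by its name, has taken for a name from the list of things; names that differ only in an ending like _2 or _b are one class to them, and where a whole thing is asked for, a point or a joint stands for the part that bears it (a point fixed in the world has none). Each returns a list of dicts, best first, with "score" (0 to 1); they miss things now and then, are a little off and sometimes report something else, mostly with a low value. They report only what shows in the picture. A call takes as long as a camera call.
- spotter.search_frame(query, camera): "rect" ([centre column, centre row, width, height] in pixels, round what is visible of it).
The state is a dict: "time": time; "joint_positions": joint angles; "dq": joint speeds; "joint_torque": joint torques, N m; "tcp_pos": TCP position; "tcp_rot": TCP orientation; "ft_force": force on the tool from outside, world axes, zero at the start; "ft_torque": the same for the moment, N m; "opening": finger opening in m.
Only numpy, scipy, OpenCV 4.12 (cv2) and the standard library are available. Lean on these libraries where they do the work, as an engineer would, in place of code of your own. Each camera call takes 0.05 s, during which the arm holds its last target.

## Working session

There is one attempt and no reset: what is moved stays moved. The work goes in short steps, Python scripts to look and compute and a tool call to move; the robot and the scene stay as the last step left them, time stands still between calls to the robot, and variables do not carry over. Pictures are saved under pics/ and viewed, and the job is handed in when it is done.

Besides the shell and the picture viewer there is one more tool, called after "Call:" as name([rows], argument=value, ...), one row to a line, values as JSON. send_rows: Moves the arm, as the interface text tells. Shift numbers are shares of 0.25 m and turn numbers shares of 120 degrees, none past 1 either way. Its arguments: {"type":"object","properties":{"plan":{"type":"array"},"claw":{"type":"number"},"grip_force":{"type":"number"}},"required":["plan"]}

```bash
mkdir -p pics; ls
cat > h.py <<'E'
import numpy as np, cv2
from cell import sensors, camera, camera_params, close_job, spotter, env
def snap(n,f):
    im=camera(n); cv2.imwrite(f,im[:,:,::-1]); return im
def K(n,shape=(400,640)):
    p=camera_params(n); f=shape[0]/2/np.tan(np.radians(p['vfov'])/2)
    return np.array([[f,0,p['cx']],[0,f,p['cy']],[0,0,1.]]),p['k1'],np.array(p['pose'])
def p2w(n,uv,z=0.):
    k,k1,T=K(n); uv=np.array(uv,float).reshape(-1,1,2)
    s=cv2.undistortPoints(uv,k,np.array([k1,0,0,0,0.])).reshape(-1,2)
    d=np.c_[s,np.ones(len(s))]@T[:3,:3].T; o=T[:3,3]
    return o+d*((z-o[2])/d[:,2])[:,None]
def w2p(n,P):
    k,k1,T=K(n); Ti=np.linalg.inv(T); 
    c=np.array(P,float).reshape(-1,3)@Ti[:3,:3].T+Ti[:3,3]
    s=c[:,:2]/c[:,2:]; r2=(s**2).sum(1,keepdims=True); s=s*(1+k1*r2)
    return s*k[0,0]+k[:2,2]
E
python3 - <<'E'
from h import *
print(sensors.observe())
for n in('top','side'):
    snap(n,f'pics/{n}0.png'); print(camera_params(n))
    for q in['pan','slim_a','broad','dropper','vial','jar','carton','timer','pen']:
        print(n,q,[(round(d['score'],2),np.round(d['rect']).tolist()) for d in spotter.search_frame(q,n)])
print(sensors.observe()['time'])
E
```

```text
pics
{'time': 0.0, 'joint_positions': array([ 1.19199589e+00,  3.20290549e-01,  1.56567008e+00,  3.36644558e-06,
        1.25740874e+00, -1.99927954e-02]), 'dq': array([-0.0001654 ,  0.00141373,  0.001005  , -0.00083009, -0.00015141,
        0.00201916]), 'joint_torque': array([ 9.35100411e-05, -4.12459767e+01, -2.31972134e+01,  7.27163907e-02,
        4.58901899e-02, -1.62234110e-04]), 'tcp_pos': array([0.20172238, 0.53791184, 0.21312454]), 'tcp_rot': array([ 1.78443437e-01,  9.83949770e-01, -8.70437571e-04, -1.77532847e-04]), 'ft_force': array([ 0.78255583, -0.18290039,  0.34055706]), 'ft_torque': array([ 0.01861969,  0.03990091, -0.02602063]), 'opening': 0.09107185828519877}
{'vfov': 46.978223192763465, 'cx': 323.5864570328158, 'cy': 197.57335132801353, 'k1': -0.12483892204319519, 'pose': array([[ 2.56757672e-02, -9.84870111e-01,  1.71381500e-01,
         3.32995490e-01],
       [-9.99669753e-01, -2.51126018e-02,  5.45354633e-03,
         1.22114331e-03],
       [-1.06719941e-03, -1.71464926e-01, -9.85189647e-01,
         1.12713957e+00],
       [ 0.00000000e+00,  0.00000000e+00, 
[... 810 characters left out ...]
     [-0.00570546, -0.710504  , -0.70367004,  0.76482739],
       [ 0.        ,  0.        ,  0.        ,  1.        ]])}
side pan [(0.96, [373.0, 195.0, 108.0, 77.0])]
side slim_a [(0.89, [337.0, 269.0, 31.0, 21.0]), (0.62, [299.0, 213.0, 30.0, 24.0])]
side broad [(0.55, [279.0, 185.0, 22.0, 19.0]), (0.22, [374.0, 195.0, 105.0, 78.0])]
side dropper [(0.49, [264.0, 205.0, 13.0, 19.0])]
side vial [(0.76, [293.0, 247.0, 14.0, 23.0]), (0.31, [282.0, 186.0, 18.0, 18.0])]
side jar [(0.78, [288.0, 131.0, 17.0, 23.0])]
side carton [(0.61, [426.0, 282.0, 50.0, 51.0])]
side timer [(0.58, [238.0, 159.0, 25.0, 25.0])]
side pen [(0.64, [333.0, 335.0, 66.0, 15.0]), (0.45, [281.0, 185.0, 23.0, 16.0])]
1.0
```

Run:
```python
import cv2
im=cv2.imread('pics/top0.png'); cv2.imwrite('pics/top0c.png',cv2.resize(im[90:310,180:480],None,fx=2.66,fy=2.66,interpolation=cv2.INTER_CUBIC))
im=cv2.imread('pics/side0.png'); cv2.imwrite('pics/side0c.png',cv2.resize(im[100:360,200:480],None,fx=2.3,fy=2.3,interpolation=cv2.INTER_CUBIC))
```

```text
(no output)
```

View pics/top0c.png

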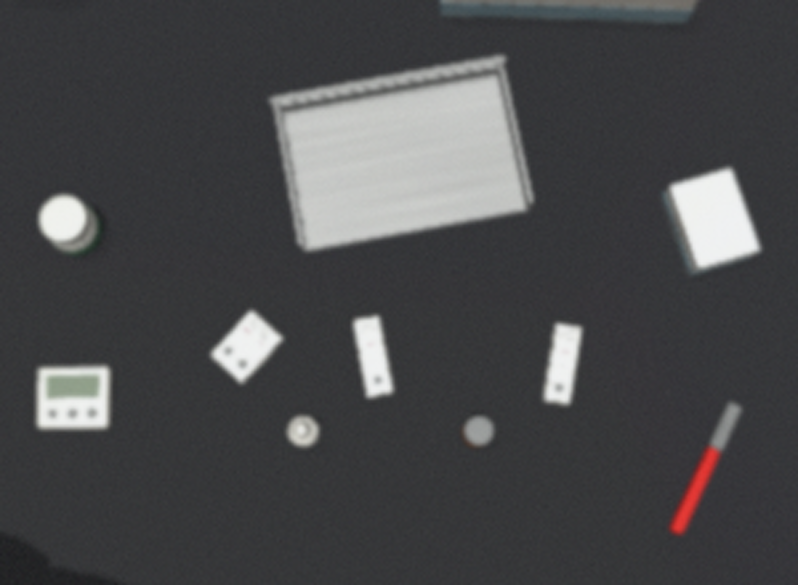

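View pics/side0c.png

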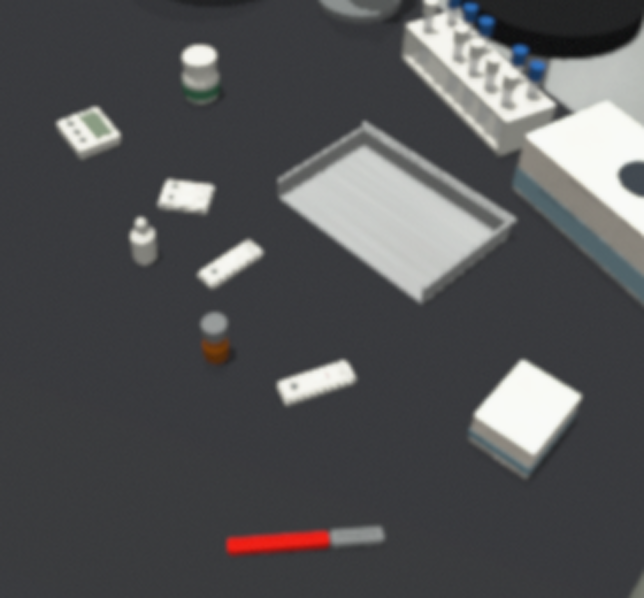

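The top crop shows the pan, with its mouth edge running from about (303,249) to (528,209). In front of it lie the broad cassette (247,347), a slim one (373,357) and another slim one (562,364). The dropper is at (303,431), the vial at (479,431) and the pen at right. Next I convert these to world positions.

```bash
cat > m.py <<'E'
from h import *
def blobs(im,n='top',z=0.010,thr=190,show=True):
    g=im.min(axis=2).astype(np.uint8); g=cv2.resize(g,None,fx=4,fy=4,interpolation=cv2.INTER_CUBIC)
    m=(g>thr).astype(np.uint8); out=[]
    for c in cv2.findContours(m,cv2.RETR_EXTERNAL,cv2.CHAIN_APPROX_NONE)[0]:
        if cv2.contourArea(c)<16*60: continue
        uv=(c.reshape(-1,2)+.5)/4-.5
        if not(150<uv[:,0].mean()<500 and 80<uv[:,1].mean()<320): continue
        w=p2w(n,uv,z)[:,:2]*1000
        (cx,cy),(a,b),ang=cv2.minAreaRect(w.astype(np.float32))
        if a<b: a,b,ang=b,a,ang+90
        out.append((cx,cy,a,b,ang)); 
        if show: print('blob px',uv.mean(0).round(),'c',round(cx,1),round(cy,1),'size',round(a,1),round(b,1),'ang',round(ang%180,1))
    return out
E
python3 - <<'E'
from m import *
im=cv2.imread('pics/top0.png')[:,:,::-1]
for t in(130,160): print(t); blobs(im,thr=t)
cr=lambda x,y:(180+x/2.66,90+y/2.66)
f=lambda l,z:p2w('top',[cr(*q) for q in l],z).round(4)[:,:2].tolist()
print('mouth floor',f([(305,249),(527,210)],0))
print('back top outer',f([(271,98),(504,57)],.025))
print('dropper top',f([(303,431)],.055),'vial',f([(479,431)],.05),'jar',f([(63,218)],.06))
print('carton',f([(668,187),(732,168),(761,250),(698,270)],.04))
print('pen',f([(736,404),(677,531)],.007)); print('timer',f([(38,368),(109,367),(109,428),(38,428)],.016))
E
```

```text
130
blob px [360. 251.] c 397.4 -83.2 size 21.8 21.8 ang 90.9
blob px [293. 252.] c 392.8 76.8 size 26.1 25.4 ang 91.6
blob px [207. 239.] c 416.9 290.3 size 68.0 57.8 ang 93.2
blob px [391. 226.] c 460.3 -159.2 size 74.2 26.5 ang 171.0
blob px [320. 224.] c 463.0 15.2 size 74.4 26.2 ang 12.4
blob px [272. 220.] c 468.8 131.6 size 57.8 42.3 ang 139.9
blob px [204. 174.] c 583.6 311.8 size 49.9 46.9 ang 171.7
blob px [448. 172.] c 601.5 -303.7 size 86.8 66.7 ang 18.1
blob px [331. 147.] c 657.5 -7.9 size 226.1 154.2 ang 102.2
160
blob px [293. 252.] c 392.5 76.8 size 23.6 22.3 ang 91.6
blob px [207. 239.] c 416.9 290.3 size 65.5 55.2 ang 93.1
blob px [391. 226.] c 460.4 -159.3 size 71.9 24.3 ang 170.8
blob px [320. 224.] c 463.1 15.2 size 72.4 23.9 ang 12.4
blob px [272. 220.] c 468.9 131.6 size 55.7 40.2 ang 139.8
blob px [203. 172.] c 585.5 311.3 size 43.8 43.3 ang 47.7
blob px [448. 172.] c 601.5 -303.8 size 84.4 64.1 ang 18.1
blob px [331. 151.] c 648.6 -8.1 size 209.0 133.6 ang 102.1
blob px [329. 119.] c 729.4 -1.5 size 197.6 6.8 ang 102.2
blob px [284.  81.] c 834.2 119.5 size 208.5 10.5 ang 85.5
mouth floor [[0.5627, 0.0807], [0.6057, -0.128]]
back top outer [[0.7021, 0.1165], [0.7486, -0.1029]]
dropper top [[0.3894, 0.0728]] vial [[0.3936, -0.0812]] jar [[0.5737, 0.2963]]
carton [[0.6215, -0.2538], [0.6416, -0.3145], [0.5646, -0.3395], [0.5444, -0.2802]]
pen [[0.4257, -0.3225], [0.309, -0.2663]]
timer [[0.4417, 0.322], [0.4446, 0.2557], [0.3889, 0.2524], [0.3867, 0.3182]]
```

Measured sizes match the given ones: slim 72x24, broad 56x40. The pan's yaw is about 12° and its centre about (0.653,-0.010). My plan is to shift the middle slim sideways with the spread fingers, then push it in from behind.

Call:
send_rows([
  {"translation": [0.5, -1, 0], "spin": -0.476},
  {"translation": [0.5, -1, 0], "spin": -0.476},
  {"translation": [0.5, -1, 0], "spin": -0.476},
  {"translation": [0.5, -1, 0], "spin": -0.476},
  {"translation": [0.5, -1, 0], "spin": -0.476},
  {"translation": [0.5, -1, 0], "spin": -0.476},
  {"translation": [0.5, -1, 0], "spin": -0.476},
  {"translation": [0.5, -1, 0], "spin": -0.476},
], claw=-0.12)

```text
time: 1.8
tcp_pos: [0.3273, 0.2877, 0.2143]
tcp_rot: [0.628, 0.778, 0.0, 0.0]
ft_force: [-0.2, 0.2, 0.5]
opening: 0.0401
```

```bash
cat > w.py <<'E'
from m import *
import sys
C=np.array([.653,-.010]); Y=12.2
def R(): a=np.radians(Y); return np.array([[np.cos(a),-np.sin(a)],[np.sin(a),np.cos(a)]])
def topan(p): return R().T@(np.array(p)-C)
def toworld(p): return C+R()@np.array(p)
def cur():
    s=sensors.observe(); q=s['tcp_rot']; from scipy.spatial.transform import Rotation as Ro
    y=Ro.from_quat(q).as_matrix()[:,1]; return s['tcp_pos'],np.degrees(np.arctan2(y[1],y[0])),s
def goto(x,y,z,jawpan,p=None):
    c,j,s=cur() if p is None else p
    w=toworld([x,y]); d=np.r_[w,z]-c
    print('tr',(d/.25).round(3).tolist(),'spin',round((jawpan+Y-j)/120,3))
    return (np.r_[w,z],jawpan+Y,s)
def stat():
    c,j,s=cur(); print('t',round(s['time'],2),'tcp',c.round(4),'pan',topan(c[:2]).round(4),'jaw-pan',round(j-Y,1),'open',round(s['opening'],4),'F',s['ft_force'].round(1),'q6',s['joint_positions'].round(2))
E
python3 - <<'E'
from w import *
stat(); p=goto(-.1806,.104,.06,0); goto(-.1806,.104,.005,0)
E
```

```text
t 1.8 tcp [0.3273 0.2877 0.2143] pan [-0.2554  0.3598] jaw-pan 0.0 open 0.0401 F [-0.2  0.2  0.5] q6 [0.69 0.1  1.86 0.   1.19 0.48]
tr [0.509, -0.937, -0.617] spin -0.0
tr [0.509, -0.937, -0.837] spin -0.0
```

Call:
send_rows([
  {"translation": [0.25, -0.47, -0.2], "spin": 0},
  {"translation": [0.509, -0.937, -0.5], "spin": 0},
  {"translation": [0.509, -0.937, -0.5], "spin": 0},
  {"translation": [0.509, -0.937, -0.5], "spin": 0},
  {"translation": [0.509, -0.937, -0.5], "spin": 0},
  {"translation": [0.509, -0.937, -0.5], "spin": 0},
  {"translation": [0.509, -0.937, -0.6], "spin": 0},
  {"translation": [0.509, -0.937, -0.7], "spin": 0},
  {"translation": [0.509, -0.937, -0.78], "spin": 0},
  {"translation": [0.509, -0.937, -0.82], "spin": 0},
  {"translation": [0.509, -0.937, -0.837], "spin": 0},
  {"translation": [0.509, -0.937, -0.837], "spin": 0},
])

```text
time: 3.0
tcp_pos: [0.4544, 0.0546, 0.0047]
tcp_rot: [0.627, 0.779, 0.0, 0.0]
ft_force: [0.2, -0.3, 0.2]
opening: 0.0399
```

Run:
```python
from w import *
stat(); goto(-.1806,.0525,.005,0)
```

```text
t 3.0 tcp [0.4544 0.0546 0.0047] pan [-0.1805  0.1051] jaw-pan 0.2 open 0.0399 F [ 0.2 -0.3  0.2] q6 [ 0.09  0.39  2.1   0.    0.65 -0.12]
tr [0.044, -0.206, 0.001] spin -0.002
```

Call:
send_rows([
  {"translation": [0.008, -0.03, 0], "spin": 0},
  {"translation": [0.014, -0.06, 0], "spin": 0},
  {"translation": [0.019, -0.09, 0], "spin": 0},
  {"translation": [0.025, -0.12, 0], "spin": 0},
  {"translation": [0.031, -0.15, 0], "spin": 0},
  {"translation": [0.038, -0.18, 0], "spin": 0},
  {"translation": [0.044, -0.206, 0], "spin": 0},
  {"translation": [0.044, -0.206, 0], "spin": 0},
  {"translation": [0.032, -0.15, 0], "spin": 0},
  {"translation": [0.032, -0.15, 0.2], "spin": 0},
  {"translation": [0.032, -0.15, 0.36], "spin": 0},
  {"translation": [0.032, -0.15, 0.36], "spin": 0},
])

```text
time: 4.2
tcp_pos: [0.466, 0.0169, 0.0994]
tcp_rot: [0.627, 0.779, 0.004, 0.004]
ft_force: [-0.1, 0.2, -0.2]
opening: 0.0401
```

Run:
```python
from w import *
stat(); im=snap('top','pics/t1.png'); cv2.imwrite('pics/t1c.png',cv2.resize(im[90:310,180:480,::-1],None,fx=2.66,fy=2.66,interpolation=cv2.INTER_CUBIC))
for b in blobs(im,thr=160): 
  if b[2]<80: print(topan(np.array(b[:2])/1000).round(4), round(b[4]-Y,1))
```

```text
t 4.2 tcp [0.466  0.0169 0.0994] pan [-0.1771  0.0659] jaw-pan 0.1 open 0.0401 F [-0.1  0.2 -0.2] q6 [ 0.01  0.26  1.98  0.    0.89 -0.2 ]
blob px [207. 239.] c 416.9 290.4 size 65.5 55.2 ang 93.0
blob px [391. 226.] c 460.4 -159.3 size 71.9 24.4 ang 171.0
blob px [269. 220.] c 469.0 146.0 size 60.5 31.5 ang 175.0
blob px [203. 172.] c 585.5 311.3 size 43.8 43.3 ang 47.7
blob px [448. 172.] c 601.5 -303.9 size 84.4 64.2 ang 18.1
blob px [334. 147.] c 648.9 -8.2 size 208.9 133.2 ang 102.1
blob px [329. 119.] c 729.6 -2.3 size 197.2 6.8 ang 102.2
blob px [284.  81.] c 834.2 119.5 size 208.6 10.5 ang 85.6
[-0.1673  0.3435] 80.8
[-0.2198 -0.1053] 158.8
[-0.1469  0.1914] 162.8
[0.002  0.3283] 35.5
```

View pics/t1c.png

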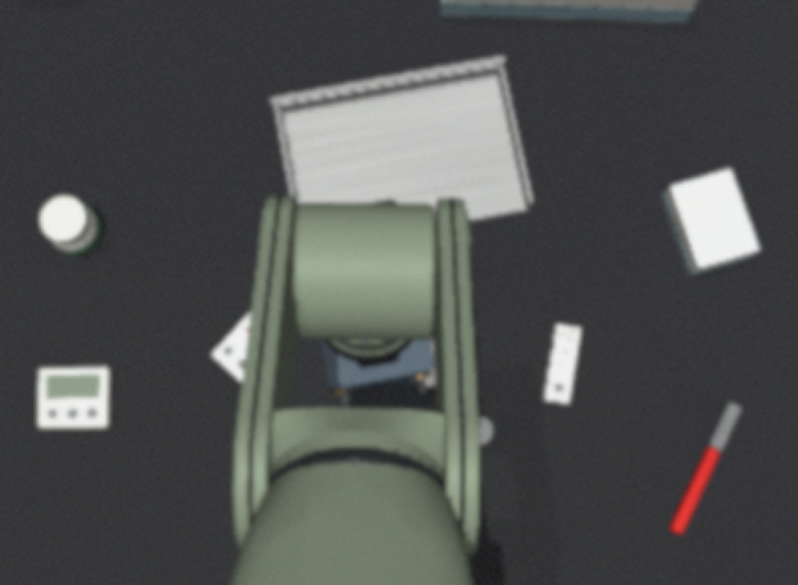

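The arm hides the middle slim in the top view, so I'll check it with the side camera.

Run:
```python
from w import *
im=snap('side','pics/s1.png'); cv2.imwrite('pics/s1c.png',cv2.resize(im[100:360,200:480,::-1],None,fx=2.3,fy=2.3,interpolation=cv2.INTER_CUBIC))
for b in blobs(im,'side',thr=150): 
  if b[2]<80: print(topan(np.array(b[:2])/1000).round(4), round(b[4]-Y,1))
```

```text
blob px [337. 265.] c 460.9 -158.3 size 73.2 26.9 ang 170.9
blob px [429. 277.] c 613.7 -280.4 size 88.1 66.0 ang 18.2
blob px [278. 186.] c 458.4 132.2 size 45.5 42.3 ang 74.2
blob px [369. 195.] c 647.0 -9.6 size 206.7 139.0 ang 103.3
blob px [391. 176.] c 736.8 24.7 size 226.5 20.2 ang 99.0
blob px [238. 156.] c 420.1 299.0 size 71.9 58.1 ang 92.5
blob px [396. 143.] c 836.4 123.0 size 208.7 15.3 ang 85.7
blob px [479.  96.] c 1328.9 224.1 size 1701.0 1491.3 ang 148.1
[-0.2191 -0.1043] 158.7
[-0.1601  0.1801] 62.0
[-0.1623  0.3512] 80.3
```

View pics/s1c.png

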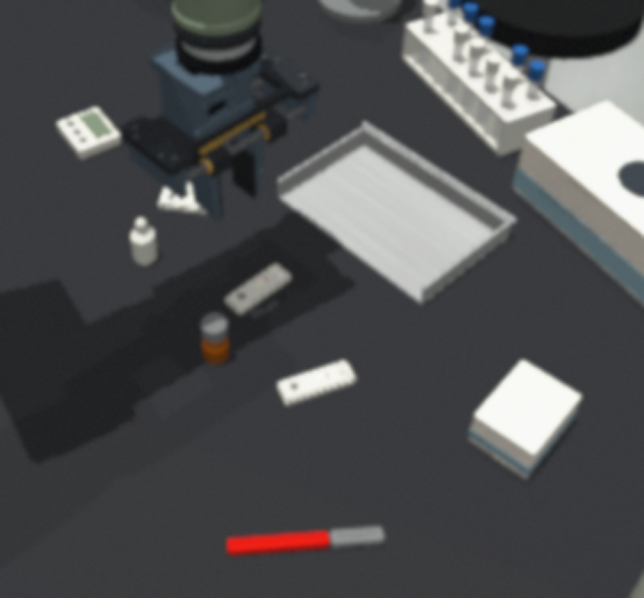

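The slim lies in shadow in the side crop, centred near (258,288), unobstructed and still straight. Measuring it and then moving behind it.

Run:
```python
from w import *
im=cv2.imread('pics/s1.png')[:,:,::-1]
m=np.zeros_like(im); m[212:242,292:330]=im[212:242,292:330]
for t in (80,90,100):
  for b in blobs(m,'side',thr=t): print(t,topan(np.array(b[:2])/1000).round(4), round((b[4]-Y)%180,1))
```

```text
blob px [312. 225.] c 471.6 -29.4 size 76.6 30.9 ang 12.6
80 [-0.1814  0.0194] 0.4
blob px [312. 225.] c 471.5 -29.3 size 75.2 29.3 ang 12.5
90 [-0.1815  0.0194] 0.3
blob px [312. 225.] c 471.7 -29.3 size 73.6 28.0 ang 12.5
100 [-0.1813  0.0195] 0.3
```

Run:
```python
from w import *
stat(); p=goto(-.240,.0235,.1,90);goto(-.240,.0235,.005,90); goto(-.045,.0235,.005,90,p)
c,j,s=cur(); print('vial',topan(p2w('top',[[360,252]],.05)[0,:2]))
```

```text
t 4.3 tcp [0.4624 0.0168 0.0954] pan [-0.1806  0.0665] jaw-pan 0.1 open 0.0404 F [-0.9 -0.8 -1.1] q6 [ 0.01  0.26  1.99  0.    0.89 -0.2 ]
tr [-0.196, -0.218, 0.019] spin 0.749
tr [-0.196, -0.218, -0.361] spin 0.749
tr [0.762, 0.165, -0.38] spin 0.0
vial [-0.26849099 -0.01465955]
```

Call:
send_rows([
  {"translation": [-0.196, -0.218, 0.019], "spin": 0.749},
  {"translation": [-0.196, -0.218, 0.019], "spin": 0.749},
  {"translation": [-0.196, -0.218, 0.019], "spin": 0.749},
  {"translation": [-0.196, -0.218, 0.019], "spin": 0.749},
  {"translation": [-0.196, -0.218, 0.019], "spin": 0.749},
  {"translation": [-0.196, -0.218, 0.019], "spin": 0.749},
  {"translation": [-0.196, -0.218, 0.019], "spin": 0.749},
  {"translation": [-0.196, -0.218, 0.019], "spin": 0.749},
  {"translation": [-0.196, -0.218, 0.019], "spin": 0.749},
  {"translation": [-0.196, -0.218, 0.019], "spin": 0.749},
  {"translation": [-0.196, -0.218, 0.019], "spin": 0.749},
  {"translation": [-0.196, -0.218, 0.019], "spin": 0.749},
], claw=-1)

```text
time: 5.5
tcp_pos: [0.4119, -0.0377, 0.098]
tcp_rot: [-0.106, 0.994, 0.0, -0.002]
ft_force: [-0.1, -0.5, -0.5]
opening: 0.0007
```

Run:
```python
from w import *
stat(); im=snap('side','pics/s2.png'); cv2.imwrite('pics/s2c.png',cv2.resize(im[100:360,200:480,::-1],None,fx=2.3,fy=2.3,interpolation=cv2.INTER_CUBIC))
p=goto(-.240,.0235,.005,90); goto(-.045,.0235,.005,90,p)
```

```text
t 5.5 tcp [ 0.4119 -0.0377  0.098 ] pan [-0.2415  0.0239] jaw-pan 90.0 open 0.0007 F [-0.1 -0.5 -0.5] q6 [-0.12  0.19  2.08  0.    0.87 -1.9 ]
tr [0.005, -0.0, -0.373] spin 0.001
tr [0.762, 0.165, 0.0] spin 0.0
```

View pics/s2c.png

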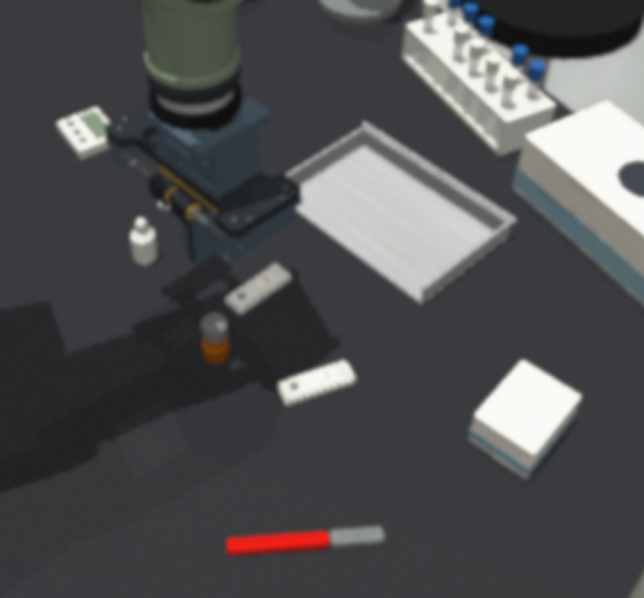

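The picture shows the closed fingers above and behind the slim at (258,288), clear of the vial at (215,338). I'll descend and push in the same call.

Call:
send_rows([
  {"translation": [0.005, 0, -0.18], "spin": 0},
  {"translation": [0.005, 0, -0.3], "spin": 0},
  {"translation": [0.005, 0, -0.373], "spin": 0},
  {"translation": [0.005, 0, -0.373], "spin": 0},
  {"translation": [0.04, 0.008, -0.373], "spin": 0},
  {"translation": [0.075, 0.015, -0.373], "spin": 0},
  {"translation": [0.115, 0.024, -0.373], "spin": 0},
  {"translation": [0.155, 0.033, -0.373], "spin": 0},
  {"translation": [0.195, 0.041, -0.373], "spin": 0},
  {"translation": [0.235, 0.05, -0.373], "spin": 0},
  {"translation": [0.275, 0.059, -0.373], "spin": 0},
  {"translation": [0.315, 0.067, -0.373], "spin": 0},
])

```text
time: 6.75
tcp_pos: [0.4921, -0.0209, 0.0068]
tcp_rot: [-0.106, 0.994, 0.0, -0.001]
ft_force: [-3.9, -1.0, 7.1]
opening: 0.0006
```

Run:
```python
from w import *
stat(); im=snap('side','pics/s3.png'); cv2.imwrite('pics/s3c.png',cv2.resize(im[100:360,200:480,::-1],None,fx=2.3,fy=2.3,interpolation=cv2.INTER_CUBIC))
goto(-.04,.0235,.005,90)
```

```text
t 6.75 tcp [ 0.4921 -0.0209  0.0068] pan [-0.1596  0.0233] jaw-pan 90.0 open 0.0006 F [-3.9 -1.   7.1] q6 [-0.07  0.43  2.02 -0.    0.7  -1.85]
tr [0.457, 0.101, -0.008] spin -0.0
```

View pics/s3c.png

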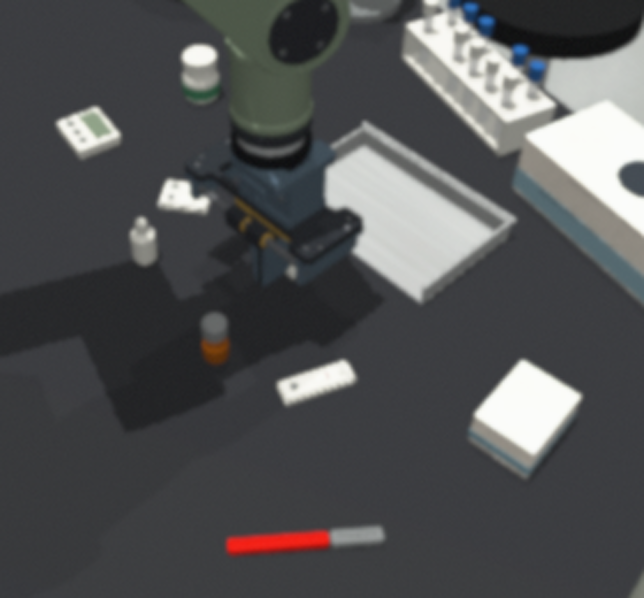

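Run:
```python
from w import *
def cr(p,z): return ((w2p('side',np.r_[toworld(p),z])[0]-[200,100])*2.3).round()
for x in(-.144,-.108,-.072): print(x,cr([x,.0235],.01))
print('tip',cr([-.1596,.0235],.007))
im=cv2.imread('pics/s3.png'); c=im[180:240,280:380]; c=np.clip(c.astype(float)*1.8,0,255).astype(np.uint8)
cv2.imwrite('pics/s3d.png',cv2.resize(c,None,fx=8,fy=8,interpolation=cv2.INTER_CUBIC))
```

```text
-0.144 [282. 267.]
-0.108 [306. 250.]
-0.072 [330. 233.]
tip [271. 276.]
```

View pics/s3d.png

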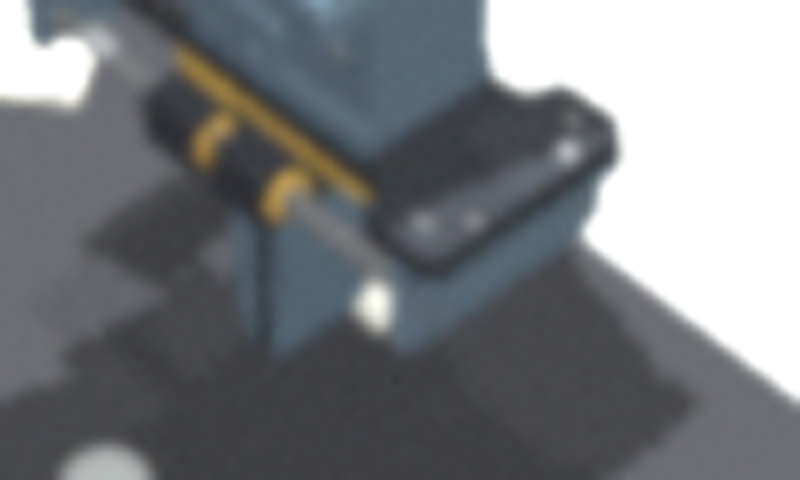

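Call:
send_rows([
  {"translation": [0, 0, 0], "spin": 0},
  {"translation": [0, 0, 0], "spin": 0},
])

```text
time: 7.0
tcp_pos: [0.4933, -0.021, 0.0067]
tcp_rot: [-0.106, 0.994, -0.0, 0.001]
ft_force: [1.0, -0.8, 3.1]
opening: 0.0005
```

Run:
```python
from w import *
stat()
```

```text
t 7.0 tcp [ 0.4933 -0.021   0.0067] pan [-0.1584  0.023 ] jaw-pan 90.0 open 0.0005 F [ 1.  -0.8  3.1] q6 [-0.07  0.43  2.02  0.    0.69 -1.85]
```

Steady force shows something under the fingertips, so I'll lift off and look.

Call:
send_rows([
  {"translation": [0, 0, 0.05], "spin": 0},
  {"translation": [0, 0, 0.2], "spin": 0},
  {"translation": [-0.05, 0, 0.4], "spin": 0},
  {"translation": [-0.2, 0, 0.6], "spin": 0},
  {"translation": [-0.2, 0, 0.6], "spin": 0},
])

```text
time: 7.5
tcp_pos: [0.4409, -0.0212, 0.1594]
tcp_rot: [-0.106, 0.994, -0.0, 0.002]
ft_force: [1.0, 1.0, -0.3]
opening: 0.0003
```

Run:
```python
from w import *
stat(); im=snap('side','pics/s4.png'); cv2.imwrite('pics/s4c.png',cv2.resize(im[100:360,200:480,::-1],None,fx=2.3,fy=2.3,interpolation=cv2.INTER_CUBIC))
```

```text
t 7.5 tcp [ 0.4409 -0.0212  0.1594] pan [-0.2097  0.0339] jaw-pan 90.0 open 0.0003 F [ 1.   1.  -0.3] q6 [-0.07  0.15  1.94 -0.    1.04 -1.86]
```

View pics/s4c.png

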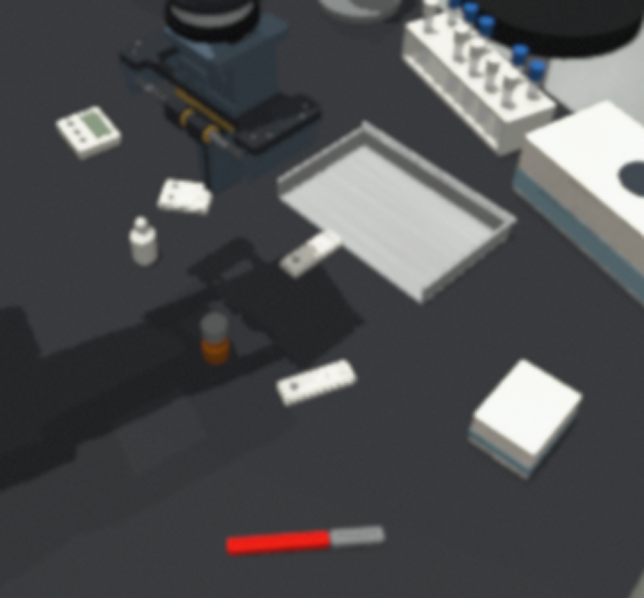

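The slim moved as expected to crop (310,253), and nothing was under the tip. The z offset came from how I tracked the command. Measuring again and finishing the push.

Run:
```python
from w import *
im=cv2.imread('pics/s4.png')[:,:,::-1]
m=np.zeros_like(im); m[198:222,318:352]=im[198:222,318:352]
m[:, :][np.arange(400)[:,None]<200+0*np.arange(640)[None,:]]=0
for t in (90,110):
  for b in blobs(m,'side',thr=t): print(t,topan(np.array(b[:2])/1000).round(4), round((b[4]-Y)%180,1))
p=goto(-.172,.0245,.08,90);p=goto(-.172,.0245,.005,90); goto(-.045,.0245,.005,90,p)
```

```text
blob px [338. 208.] c 552.4 -12.8 size 90.6 42.1 ang 2.3
90 [-0.0989  0.0186] 170.1
blob px [338. 208.] c 553.3 -12.4 size 88.7 40.6 ang 1.4
110 [-0.098   0.0187] 169.2
tr [0.156, -0.005, -0.317] spin 0.0
tr [0.156, -0.005, -0.617] spin 0.0
tr [0.497, 0.107, 0.0] spin 0.0
```

Call:
send_rows([
  {"translation": [0.156, -0.005, -0.2], "spin": 0},
  {"translation": [0.156, -0.005, -0.4], "spin": 0},
  {"translation": [0.156, -0.005, -0.55], "spin": 0},
  {"translation": [0.156, -0.005, -0.617], "spin": 0},
  {"translation": [0.156, -0.005, -0.617], "spin": 0},
  {"translation": [0.2, 0.004, -0.617], "spin": 0},
  {"translation": [0.24, 0.012, -0.617], "spin": 0},
  {"translation": [0.28, 0.021, -0.617], "spin": 0},
  {"translation": [0.32, 0.03, -0.617], "spin": 0},
  {"translation": [0.36, 0.038, -0.617], "spin": 0},
  {"translation": [0.4, 0.047, -0.617], "spin": 0},
  {"translation": [0.44, 0.056, -0.617], "spin": 0},
])

```text
time: 8.75
tcp_pos: [0.548, -0.0074, 0.0003]
tcp_rot: [-0.106, 0.994, 0.0, -0.005]
ft_force: [-7.5, -2.2, 11.2]
opening: 0.0006
```

Call:
send_rows([
  {"translation": [0.04, 0.009, 0], "spin": 0},
  {"translation": [0.08, 0.017, 0], "spin": 0},
  {"translation": [0.12, 0.026, 0], "spin": 0},
  {"translation": [0.16, 0.034, 0], "spin": 0},
  {"translation": [0.2, 0.043, 0], "spin": 0},
  {"translation": [0.225, 0.048, 0], "spin": 0},
  {"translation": [0.225, 0.048, 0], "spin": 0},
  {"translation": [0.16, 0.034, 0], "spin": 0},
  {"translation": [0.1, 0.02, 0.2], "spin": 0},
  {"translation": [0, 0, 0.4], "spin": 0},
  {"translation": [-0.1, -0.1, 0.4], "spin": 0},
  {"translation": [-0.2, -0.2, 0.4], "spin": 0},
])

```text
time: 9.95
tcp_pos: [0.5015, -0.0574, 0.102]
tcp_rot: [-0.107, 0.994, -0.0, 0.001]
ft_force: [-0.1, -0.2, -1.0]
opening: 0.0004
```

Run:
```python
from w import *
stat(); im=snap('side','pics/s5.png'); cv2.imwrite('pics/s5c.png',cv2.resize(im[100:360,200:480,::-1],None,fx=2.3,fy=2.3,interpolation=cv2.INTER_CUBIC))
```

```text
t 9.95 tcp [ 0.5015 -0.0574  0.102 ] pan [-0.1581 -0.0144] jaw-pan 90.1 open 0.0004 F [-0.1 -0.2 -1. ] q6 [-0.14  0.31  1.89 -0.    0.94 -1.92]
```

View pics/s5c.png

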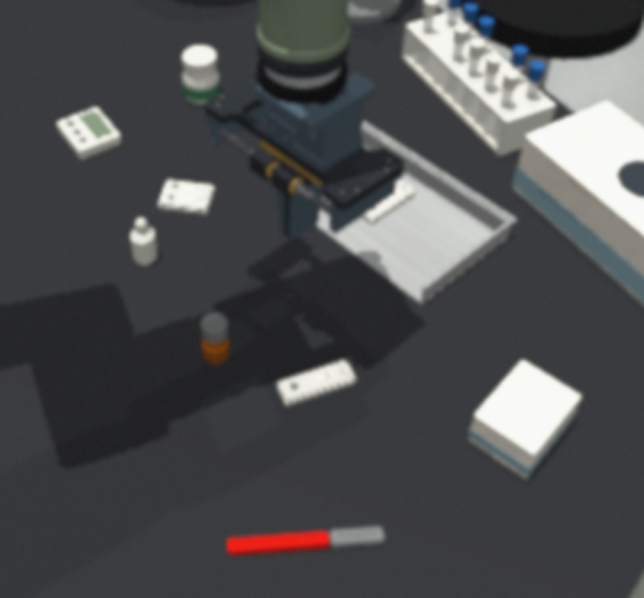

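The slim is now in the pan. Next I'll go to the right slim's outer side with the fingers spread.

Run:
```python
from w import *
goto(-.2346,-.1425,.1,-21.3)
```

```text
tr [-0.168, -0.555, -0.003] spin -0.927
```

Call:
send_rows([
  {"translation": [-0.168, -0.555, 0], "spin": -0.927},
  {"translation": [-0.168, -0.555, 0], "spin": -0.927},
  {"translation": [-0.168, -0.555, 0], "spin": -0.927},
  {"translation": [-0.168, -0.555, 0], "spin": -0.927},
  {"translation": [-0.168, -0.555, 0], "spin": -0.927},
  {"translation": [-0.168, -0.555, 0], "spin": -0.927},
  {"translation": [-0.168, -0.555, 0], "spin": -0.927},
  {"translation": [-0.168, -0.555, 0], "spin": -0.927},
  {"translation": [-0.168, -0.555, 0], "spin": -0.927},
  {"translation": [-0.168, -0.555, 0], "spin": -0.927},
  {"translation": [-0.168, -0.555, 0], "spin": -0.927},
  {"translation": [-0.168, -0.555, 0], "spin": -0.927},
], claw=-0.12)

```text
time: 11.2
tcp_pos: [0.4593, -0.1955, 0.0997]
tcp_rot: [0.715, 0.699, -0.001, -0.002]
ft_force: [0.2, 1.3, 0.4]
opening: 0.0401
```

Call:
send_rows([
  {"translation": [0, 0, 0], "spin": -0.069},
  {"translation": [0, 0, 0], "spin": -0.069},
  {"translation": [0, 0, 0], "spin": -0.069},
])

```text
time: 11.5
tcp_pos: [0.4595, -0.1956, 0.1006]
tcp_rot: [0.761, 0.649, -0.001, -0.001]
ft_force: [-0.1, 1.4, -0.7]
opening: 0.0402
```

Run:
```python
from w import *
stat(); im=snap('top','pics/t6.png'); cv2.imwrite('pics/t6c.png',cv2.resize(im[90:310,180:480,::-1],None,fx=2.66,fy=2.66,interpolation=cv2.INTER_CUBIC))
for b in blobs(im,thr=160,show=False): 
  if b[2]<90: print(topan(np.array(b[:2])/1000).round(4), np.round(b[2:4]),round(b[4]-Y,1))
p=goto(-.2346,-.1425,.006,-21.3); goto(-.212,-.09,.006,0,p)
```

```text
t 11.5 tcp [ 0.4595 -0.1956  0.1006] pan [-0.2284 -0.1405] jaw-pan -21.2 open 0.0402 F [-0.1  1.4 -0.7] q6 [-0.43  0.31  1.9  -0.    0.94 -0.27]
[-0.2363  0.1399] [24. 22.] 79.4
[-0.1673  0.3435] [66. 55.] 80.8
[-0.2131 -0.1091] [55. 23.] 161.3
[-0.15    0.1774] [56. 40.] 127.7
[0.0018 0.3283] [44. 44.] 117.3
[-0.0917 -0.2865] [45. 39.] 6.6
tr [-0.023, -0.013, -0.379] spin -0.0
tr [0.044, 0.224, 0.0] spin 0.178
```

View pics/t6c.png

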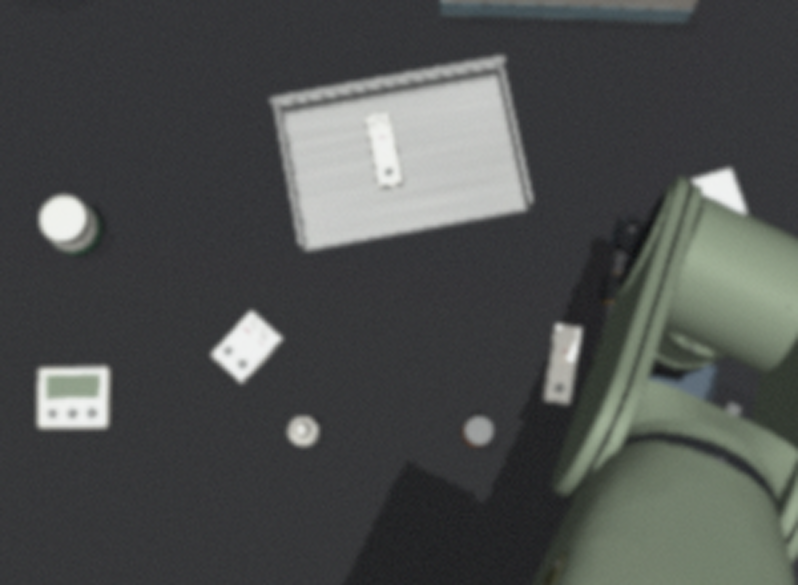

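The first slim lies well inside the pan at (384,150), aligned with it. Bottles are unmoved. Now I'll descend beside the right slim and sweep it over while turning it parallel to the pan.

Call:
send_rows([
  {"translation": [-0.023, -0.013, -0.15], "spin": 0},
  {"translation": [-0.023, -0.013, -0.3], "spin": 0},
  {"translation": [-0.023, -0.013, -0.379], "spin": 0},
  {"translation": [-0.023, -0.013, -0.379], "spin": 0},
  {"translation": [-0.017, 0.02, -0.379], "spin": 0},
  {"translation": [-0.01, 0.05, -0.379], "spin": 0.018},
  {"translation": [-0.005, 0.08, -0.379], "spin": 0.043},
  {"translation": [0.001, 0.11, -0.379], "spin": 0.073},
  {"translation": [0.006, 0.14, -0.379], "spin": 0.103},
  {"translation": [0.012, 0.17, -0.379], "spin": 0.133},
  {"translation": [0.017, 0.195, -0.379], "spin": 0.158},
  {"translation": [0.021, 0.211, -0.379], "spin": 0.178},
])

```text
time: 12.75
tcp_pos: [0.4664, -0.1423, 0.0088]
tcp_rot: [0.626, 0.779, 0.001, 0.001]
ft_force: [-0.0, -0.2, 0.3]
opening: 0.0399
```

Call:
send_rows([
  {"translation": [0, 0, 0], "spin": 0},
  {"translation": [0.015, -0.06, 0], "spin": 0},
  {"translation": [0.015, -0.06, 0.2], "spin": 0},
  {"translation": [0.015, -0.06, 0.38], "spin": 0},
  {"translation": [0.015, -0.25, 0.38], "spin": 0},
  {"translation": [0.015, -0.25, 0.38], "spin": 0},
])

```text
time: 13.35
tcp_pos: [0.4711, -0.211, 0.1048]
tcp_rot: [0.63, 0.777, 0.0, 0.004]
ft_force: [-0.0, 0.8, -0.1]
opening: 0.0402
```

Run:
```python
from w import *
stat(); im=snap('top','pics/t7.png'); cv2.imwrite('pics/t7c.png',cv2.resize(im[90:310,180:480,::-1],None,fx=2.66,fy=2.66,interpolation=cv2.INTER_CUBIC))
for b in blobs(im,thr=110,show=False): 
  if b[2]<90: print(topan(np.array(b[:2])/1000).round(4), np.round(b[2:4]),round(b[4]-Y,1))
```

```text
t 13.35 tcp [ 0.4711 -0.211   0.1048] pan [-0.2203 -0.158 ] jaw-pan -0.2 open 0.0402 F [-0.   0.8 -0.1] q6 [-0.44  0.32  1.86 -0.    0.95 -0.65]
[-0.4103 -0.2484] [72. 39.] 11.8
[-0.2653 -0.0175] [24. 24.] 79.1
[-0.2363  0.1402] [28. 27.] 79.4
[-0.167   0.3434] [70. 59.] 80.3
[-0.2117 -0.0621] [75. 28.] 0.3
[-0.1502  0.1773] [59. 44.] 127.6
[-0.0023  0.3256] [58. 47.] 35.1
```

View pics/t7c.png

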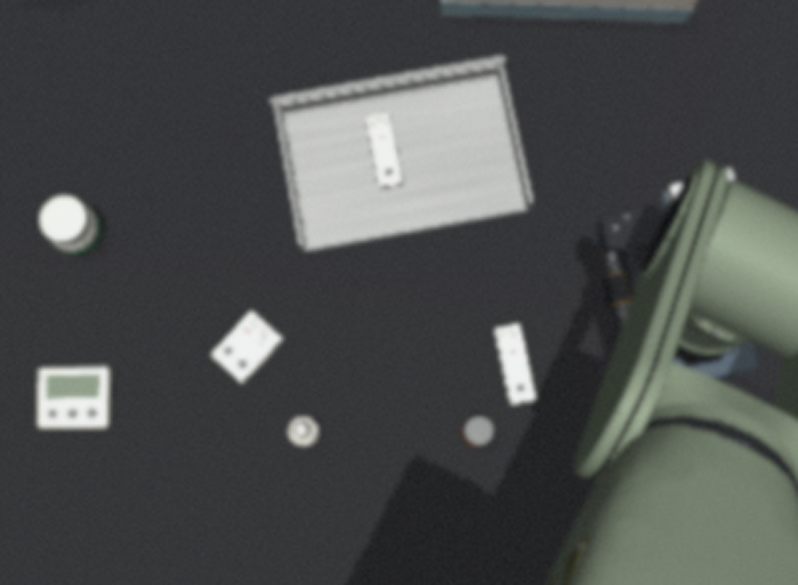

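The slim is now parallel to the pan at pan frame (-0.212,-0.062). Next I move behind it with the fingers closed.

Run:
```python
from w import *
p=goto(-.272,-.064,.1,90);p=goto(-.272,-.064,.007,90,p);goto(-.04,-.063,.007,90,p)
```

```text
tr [-0.276, 0.314, -0.014] spin 0.752
tr [0.0, 0.0, -0.372] spin 0.0
tr [0.906, 0.2, 0.0] spin 0.0
```

Call:
send_rows([
  {"translation": [-0.276, 0.314, 0], "spin": 0.752},
  {"translation": [-0.276, 0.314, 0], "spin": 0.752},
  {"translation": [-0.276, 0.314, 0], "spin": 0.752},
  {"translation": [-0.276, 0.314, 0], "spin": 0.752},
  {"translation": [-0.276, 0.314, 0], "spin": 0.752},
  {"translation": [-0.276, 0.314, 0], "spin": 0.752},
  {"translation": [-0.276, 0.314, 0], "spin": 0.752},
  {"translation": [-0.276, 0.314, 0], "spin": 0.752},
  {"translation": [-0.276, 0.314, 0], "spin": 0.752},
  {"translation": [-0.276, 0.314, 0], "spin": 0.752},
  {"translation": [-0.276, 0.314, 0], "spin": 0.752},
  {"translation": [-0.276, 0.314, 0], "spin": 0.752},
], claw=-1)

```text
time: 14.6
tcp_pos: [0.3995, -0.1269, 0.1019]
tcp_rot: [-0.108, 0.994, 0.0, -0.001]
ft_force: [-0.0, -0.0, -0.1]
opening: 0.0009
```

Run:
```python
from w import *
stat()
p=goto(-.272,-.064,.007,90);goto(-.04,-.063,.007,90,p)
```

```text
t 14.6 tcp [ 0.3995 -0.1269  0.1019] pan [-0.2725 -0.0607] jaw-pan 90.2 open 0.0009 F [-0.  -0.  -0.1] q6 [-0.34  0.19  2.07  0.    0.89 -2.12]
tr [0.005, -0.013, -0.379] spin -0.001
tr [0.906, 0.2, 0.0] spin 0.0
```

Call:
send_rows([
  {"translation": [0.005, -0.013, 0], "spin": 0},
  {"translation": [0.005, -0.013, -0.18], "spin": 0},
  {"translation": [0.005, -0.013, -0.3], "spin": 0},
  {"translation": [0.005, -0.013, -0.379], "spin": 0},
  {"translation": [0.005, -0.013, -0.379], "spin": 0},
  {"translation": [0.04, -0.005, -0.379], "spin": 0},
  {"translation": [0.08, 0.003, -0.379], "spin": 0},
  {"translation": [0.12, 0.012, -0.379], "spin": 0},
  {"translation": [0.16, 0.021, -0.379], "spin": 0},
  {"translation": [0.2, 0.03, -0.379], "spin": 0},
  {"translation": [0.24, 0.038, -0.379], "spin": 0},
  {"translation": [0.28, 0.047, -0.379], "spin": 0},
])

```text
time: 15.8
tcp_pos: [0.4709, -0.1151, 0.0076]
tcp_rot: [-0.108, 0.994, 0.0, 0.0]
ft_force: [0.4, 0.0, 0.2]
opening: 0.0004
```

Call:
send_rows([
  {"translation": [0.04, 0.009, 0], "spin": 0},
  {"translation": [0.08, 0.018, 0], "spin": 0},
  {"translation": [0.12, 0.026, 0], "spin": 0},
  {"translation": [0.16, 0.035, 0], "spin": 0},
  {"translation": [0.2, 0.044, 0], "spin": 0},
  {"translation": [0.24, 0.053, 0], "spin": 0},
  {"translation": [0.28, 0.062, 0], "spin": 0},
  {"translation": [0.32, 0.07, 0], "spin": 0},
])

```text
time: 16.6
tcp_pos: [0.5507, -0.0976, 0.0074]
tcp_rot: [-0.108, 0.994, 0.0, -0.0]
ft_force: [0.1, 1.0, 0.5]
opening: 0.0004
```

Run:
```python
from w import *
stat();goto(-.04,-.063,.007,90); im=snap('side','pics/s8.png'); cv2.imwrite('pics/s8c.png',cv2.resize(im[100:360,200:480,::-1],None,fx=2.3,fy=2.3,interpolation=cv2.INTER_CUBIC))
```

```text
t 16.6 tcp [ 0.5507 -0.0976  0.0074] pan [-0.1185 -0.064 ] jaw-pan 90.2 open 0.0004 F [0.1 1.  0.5] q6 [-0.2   0.5   1.86  0.    0.77 -1.98]
tr [0.306, 0.07, -0.002] spin -0.002
```

View pics/s8c.png

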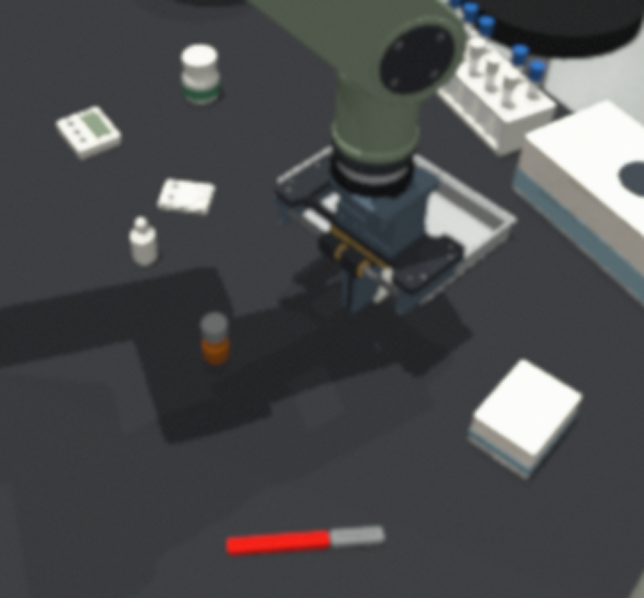

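The push is on course; the vial and carton have not moved. I'll finish the push, back off and rise.

Call:
send_rows([
  {"translation": [0.04, 0.009, 0], "spin": 0},
  {"translation": [0.08, 0.018, 0], "spin": 0},
  {"translation": [0.12, 0.026, 0], "spin": 0},
  {"translation": [0.16, 0.035, 0], "spin": 0},
  {"translation": [0.2, 0.044, 0], "spin": 0},
  {"translation": [0.24, 0.053, 0], "spin": 0},
  {"translation": [0.28, 0.062, 0], "spin": 0},
  {"translation": [0.306, 0.068, 0], "spin": 0},
  {"translation": [0.306, 0.068, 0], "spin": 0},
  {"translation": [0.24, 0.053, 0], "spin": 0},
  {"translation": [0.2, 0.05, 0.2], "spin": 0},
  {"translation": [0.1, 0.05, 0.39], "spin": 0},
])

```text
time: 17.85
tcp_pos: [0.5767, -0.0855, 0.101]
tcp_rot: [-0.108, 0.994, 0.0, -0.001]
ft_force: [1.2, -0.1, 1.0]
opening: 0.0004
```

Run:
```python
from w import *
stat(); d=topan
# broad pushed along its own short/long normals
goto(-.15,.25,.1,37.7)
```

```text
t 17.85 tcp [ 0.5767 -0.0855  0.101 ] pan [-0.0905 -0.0577] jaw-pan 90.2 open 0.0004 F [ 1.2 -0.1  1. ] q6 [-0.17  0.42  1.71  0.    1.01 -1.95]
tr [-0.493, 1.153, -0.004] spin -0.437
```

Run:
```python
from w import *
goto(-.183,.2198,.1,37.6)
```

```text
tr [-0.596, 1.007, -0.004] spin -0.438
```

Call:
send_rows([
  {"translation": [-0.596, 1, 0], "spin": -0.438},
  {"translation": [-0.596, 1, 0], "spin": -0.438},
  {"translation": [-0.596, 1, 0], "spin": -0.438},
  {"translation": [-0.596, 1, 0], "spin": -0.438},
  {"translation": [-0.596, 1, 0], "spin": -0.438},
  {"translation": [-0.596, 1, 0], "spin": -0.438},
  {"translation": [-0.596, 1, 0], "spin": -0.438},
  {"translation": [-0.596, 1, 0], "spin": -0.438},
  {"translation": [-0.596, 1, 0], "spin": -0.438},
  {"translation": [-0.596, 1, 0], "spin": -0.438},
], claw=-0.56)

```text
time: 18.85
tcp_pos: [0.4286, 0.1639, 0.1009]
tcp_rot: [0.343, 0.939, 0.0, 0.0]
ft_force: [0.0, -0.7, -0.5]
opening: 0.0199
```

Run:
```python
from w import *
stat(); im=snap('top','pics/t9.png'); cv2.imwrite('pics/t9c.png',cv2.resize(im[90:310,180:480,::-1],None,fx=2.66,fy=2.66,interpolation=cv2.INTER_CUBIC))
p0=goto(-.183,.2198,.007,37.6)
c=np.array([-.150,.1775]); N=11; L=.113
for k in range(N+1):
    th=np.radians(-52.4-37.6*k/N); d=np.array([np.cos(th),np.sin(th)])
    if k: c=c+d*L/N
    t=c-d*.044; w=toworld(t)-p0[0][:2]; print(k,c.round(3),(w/.25).round(3).tolist(),round(-37.6*k/N/120,3))
```

```text
t 18.85 tcp [0.4286 0.1639 0.1009] pan [-0.1826  0.2174] jaw-pan 37.6 open 0.0199 F [ 0.  -0.7 -0.5] q6 [ 0.34  0.25  1.99 -0.    0.91 -0.53]
tr [-0.004, 0.009, -0.375] spin 0.0
0 [-0.15   0.178] [0.03, -0.024] -0.0
1 [-0.144  0.169] [0.067, -0.044] -0.028
2 [-0.139  0.16 ] [0.103, -0.067] -0.057
3 [-0.134  0.151] [0.137, -0.092] -0.085
4 [-0.13   0.142] [0.169, -0.119] -0.114
5 [-0.126  0.132] [0.2, -0.147] -0.142
6 [-0.123  0.122] [0.229, -0.178] -0.171
7 [-0.121  0.112] [0.256, -0.21] -0.199
8 [-0.119  0.102] [0.282, -0.243] -0.228
9 [-0.118  0.092] [0.305, -0.279] -0.256
10 [-0.117  0.082] [0.326, -0.315] -0.285
11 [-0.117  0.071] [0.345, -0.353] -0.313
```

View pics/t9c.png

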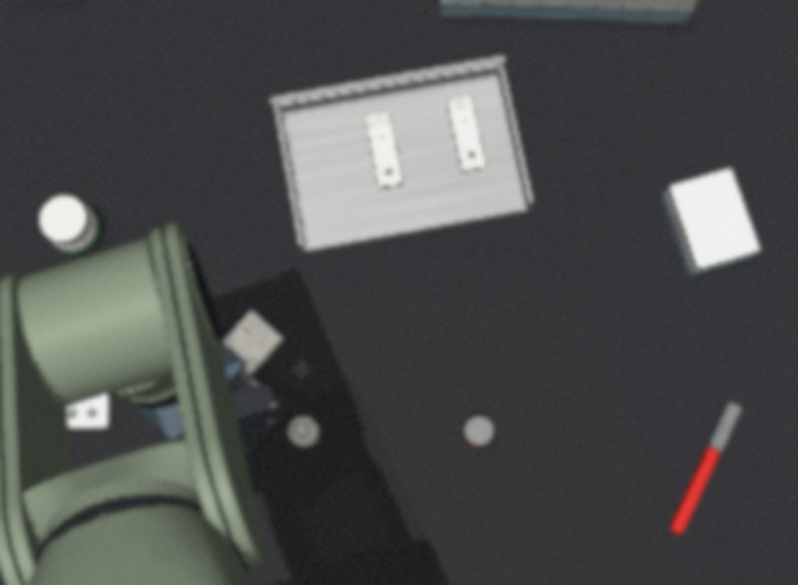

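Both slims are well inside the pan, at (384,150) and (466,132). Next I descend behind the broad cassette and sweep it on a curve.

Call:
send_rows([
  {"translation": [-0.004, 0.009, -0.15], "spin": 0},
  {"translation": [-0.004, 0.009, -0.3], "spin": 0},
  {"translation": [-0.004, 0.009, -0.375], "spin": 0},
  {"translation": [-0.004, 0.009, -0.375], "spin": 0},
  {"translation": [0.026, -0.015, -0.375], "spin": 0},
  {"translation": [0.063, -0.035, -0.375], "spin": -0.028},
  {"translation": [0.099, -0.058, -0.375], "spin": -0.057},
  {"translation": [0.133, -0.083, -0.375], "spin": -0.085},
  {"translation": [0.165, -0.11, -0.375], "spin": -0.114},
  {"translation": [0.196, -0.138, -0.375], "spin": -0.142},
  {"translation": [0.225, -0.169, -0.375], "spin": -0.171},
])

```text
time: 20.0
tcp_pos: [0.4868, 0.1217, 0.009]
tcp_rot: [0.506, 0.862, 0.001, 0.002]
ft_force: [-0.7, -0.3, -0.5]
opening: 0.0201
```

Run:
```python
from w import *
stat(); im=snap('side','pics/s10.png'); cv2.imwrite('pics/s10c.png',cv2.resize(im[100:360,200:480,::-1],None,fx=2.3,fy=2.3,interpolation=cv2.INTER_CUBIC))
```

```text
t 20.0 tcp [0.4868 0.1217 0.009 ] pan [-0.1346  0.1639] jaw-pan 16.9 open 0.0201 F [-0.7 -0.3 -0.5] q6 [ 0.22  0.43  2.   -0.    0.7  -0.29]
```

View pics/s10c.png

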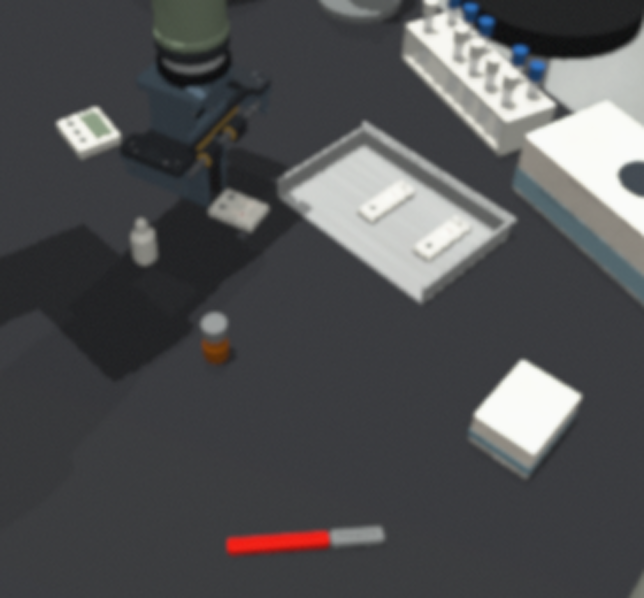

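The broad cassette is moving with the fingers at (240,210). I'll continue slightly lower, then back off and look.

Call:
send_rows([
  {"translation": [0, 0, -0.008], "spin": 0},
  {"translation": [0.027, -0.032, -0.008], "spin": -0.028},
  {"translation": [0.053, -0.065, -0.008], "spin": -0.057},
  {"translation": [0.076, -0.101, -0.008], "spin": -0.085},
  {"translation": [0.097, -0.137, -0.008], "spin": -0.114},
  {"translation": [0.116, -0.175, -0.008], "spin": -0.142},
  {"translation": [0.116, -0.175, -0.008], "spin": -0.142},
  {"translation": [0.103, -0.115, -0.008], "spin": -0.142},
  {"translation": [0.103, -0.115, 0.2], "spin": -0.142},
  {"translation": [0.103, -0.115, 0.37], "spin": -0.142},
  {"translation": [0.103, -0.115, 0.37], "spin": -0.142},
])

```text
time: 21.15
tcp_pos: [0.5136, 0.096, 0.1054]
tcp_rot: [0.626, 0.779, 0.005, 0.004]
ft_force: [1.1, 0.2, 0.1]
opening: 0.0203
```

Run:
```python
from w import *
stat(); im=snap('side','pics/s11.png'); cv2.imwrite('pics/s11c.png',cv2.resize(im[100:360,200:480,::-1],None,fx=2.3,fy=2.3,interpolation=cv2.INTER_CUBIC))
m=np.zeros_like(im); m[180:216,292:330]=im[180:216,292:330]
for t in (80,100,120):
  for b in blobs(m,'side',thr=t,show=False): print(t,topan(np.array(b[:2])/1000).round(4), np.round(b[2:4],1),round((b[4]-Y)%180,1))
```

```text
t 21.15 tcp [0.5136 0.096  0.1054] pan [-0.1138  0.1331] jaw-pan 0.2 open 0.0203 F [1.1 0.2 0.1] q6 [ 0.16  0.33  1.85  0.    0.95 -0.05]
80 [-0.1148  0.067 ] [63.6 48.1] 89.9
80 [-0.0664  0.097 ] [43.4 22.9] 47.2
100 [-0.1147  0.0668] [60.8 45.5] 90.2
120 [-0.1148  0.0667] [57. 43.] 91.0
```

View pics/s11c.png

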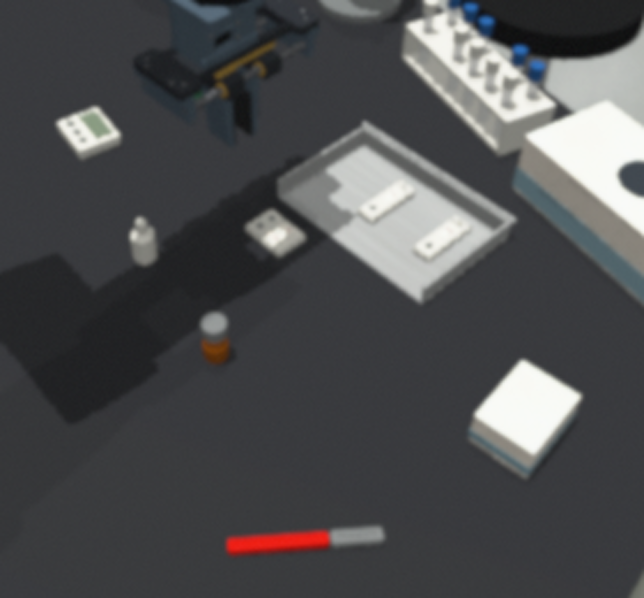

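The broad cassette is parallel to the mouth at pan frame (-0.114,0.068). Now I go behind it for the final push.

Run:
```python
from w import *
goto(-.164,.070,.1,90)
```

```text
tr [-0.135, -0.287, -0.011] spin 0.748
```

Call:
send_rows([
  {"translation": [-0.135, -0.287, -0.01], "spin": 0.748},
  {"translation": [-0.135, -0.287, -0.01], "spin": 0.748},
  {"translation": [-0.135, -0.287, -0.01], "spin": 0.748},
  {"translation": [-0.135, -0.287, -0.01], "spin": 0.748},
  {"translation": [-0.135, -0.287, -0.01], "spin": 0.748},
  {"translation": [-0.135, -0.287, -0.01], "spin": 0.748},
  {"translation": [-0.135, -0.287, -0.01], "spin": 0.748},
  {"translation": [-0.135, -0.287, -0.01], "spin": 0.748},
  {"translation": [-0.135, -0.287, -0.01], "spin": 0.748},
  {"translation": [-0.135, -0.287, -0.01], "spin": 0.748},
  {"translation": [-0.135, -0.287, -0.01], "spin": 0.748},
  {"translation": [-0.135, -0.287, -0.01], "spin": 0.748},
])

```text
time: 22.4
tcp_pos: [0.4748, 0.0228, 0.0958]
tcp_rot: [-0.105, 0.994, 0.0, -0.002]
ft_force: [-0.3, 0.6, -1.1]
opening: 0.02
```

Run:
```python
from w import *
stat(); p=goto(-.164,.070,.0055,90); goto(-.034,.07,.0055,90,p)
```

```text
t 22.4 tcp [0.4748 0.0228 0.0958] pan [-0.1672  0.0697] jaw-pan 89.9 open 0.02 F [-0.3  0.6 -1.1] q6 [ 0.02  0.28  1.96  0.    0.91 -1.76]
tr [0.012, 0.004, -0.361] spin 0.001
tr [0.508, 0.11, 0.0] spin 0.0
```

Call:
send_rows([
  {"translation": [0, 0.004, -0.18], "spin": 0},
  {"translation": [0, 0.004, -0.3], "spin": 0},
  {"translation": [0, 0.004, -0.358], "spin": 0},
  {"translation": [0, 0.004, -0.358], "spin": 0},
  {"translation": [0.04, 0.012, -0.358], "spin": 0},
  {"translation": [0.08, 0.02, -0.358], "spin": 0},
  {"translation": [0.12, 0.028, -0.358], "spin": 0},
  {"translation": [0.16, 0.037, -0.358], "spin": 0},
  {"translation": [0.2, 0.046, -0.358], "spin": 0},
  {"translation": [0.24, 0.054, -0.358], "spin": 0},
  {"translation": [0.28, 0.063, -0.358], "spin": 0},
  {"translation": [0.32, 0.071, -0.358], "spin": 0},
])

```text
time: 23.6
tcp_pos: [0.5571, 0.0399, 0.0076]
tcp_rot: [-0.105, 0.994, 0.0, -0.0]
ft_force: [-0.1, -0.7, 0.5]
opening: 0.0203
```

Run:
```python
from w import *
stat(); goto(-.034,.07,.006,90)
im=snap('side','pics/s12.png'); cv2.imwrite('pics/s12c.png',cv2.resize(im[100:360,200:480,::-1],None,fx=2.3,fy=2.3,interpolation=cv2.INTER_CUBIC))
```

```text
t 23.6 tcp [0.5571 0.0399 0.0076] pan [-0.0832  0.069 ] jaw-pan 89.8 open 0.0203 F [-0.1 -0.7  0.5] q6 [ 0.05  0.5   1.87  0.    0.77 -1.73]
tr [0.191, 0.046, -0.006] spin 0.001
```

View pics/s12c.png

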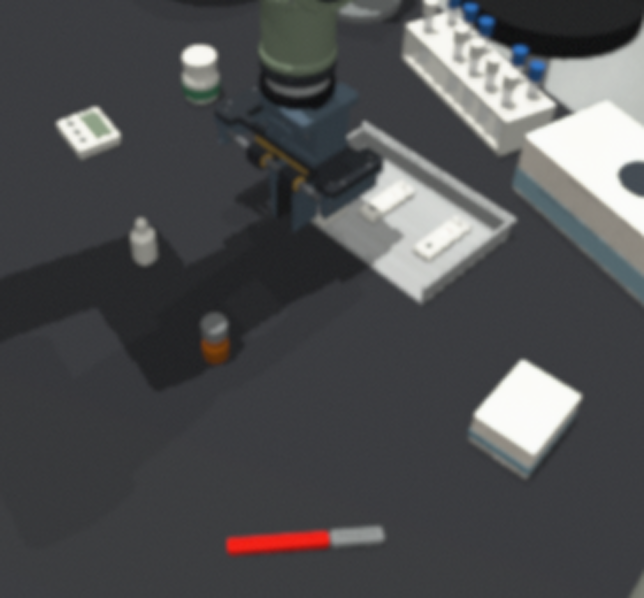

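The fingers are at the mouth and the cassette is in front of them, hidden by the gripper. The slims have not moved. I'll finish the push, back off and rise.

Call:
send_rows([
  {"translation": [0.04, 0.009, 0], "spin": 0},
  {"translation": [0.08, 0.018, 0], "spin": 0},
  {"translation": [0.12, 0.027, 0], "spin": 0},
  {"translation": [0.16, 0.036, 0], "spin": 0},
  {"translation": [0.19, 0.043, 0], "spin": 0},
  {"translation": [0.19, 0.043, 0], "spin": 0},
  {"translation": [0.13, 0.03, 0], "spin": 0},
  {"translation": [0.08, 0.02, 0.2], "spin": 0},
  {"translation": [-0.1, 0, 0.4], "spin": 0},
  {"translation": [-0.3, 0.1, 0.5], "spin": 0},
  {"translation": [-0.4, 0.4, 0.6], "spin": 0},
  {"translation": [-0.5, 0.6, 0.6], "spin": 0},
])

```text
time: 24.85
tcp_pos: [0.4569, 0.1403, 0.1491]
tcp_rot: [-0.103, 0.995, 0.0, 0.002]
ft_force: [1.1, 0.6, -1.0]
opening: 0.0202
```

Call:
send_rows([
  {"translation": [-0.1, 0.6, 0.1], "spin": 0},
  {"translation": [-0.1, 0.6, 0.1], "spin": 0},
  {"translation": [-0.1, 0.6, 0.1], "spin": 0},
  {"translation": [-0.1, 0.6, 0.1], "spin": 0},
  {"translation": [-0.1, 0.6, 0.1], "spin": 0},
])

```text
time: 25.35
tcp_pos: [0.4319, 0.2908, 0.1719]
tcp_rot: [-0.106, 0.994, -0.0, -0.0]
ft_force: [0.4, -0.9, -0.4]
opening: 0.0201
```

Run:
```python
from w import *
stat(); im=snap('top','pics/t13.png'); cv2.imwrite('pics/t13c.png',cv2.resize(im[90:310,180:480,::-1],None,fx=2.66,fy=2.66,interpolation=cv2.INTER_CUBIC))
m=np.zeros_like(im);m[115:185,285:375]=im[115:185,285:375]
for t in(205,215,225):
  for b in blobs(m,thr=t,show=False): print(t,topan(np.array(b[:2])/1000).round(4), np.round(b[2:4],1),round((b[4]-Y)%180,1))
```

```text
t 25.35 tcp [0.4319 0.2908 0.1719] pan [-0.1525  0.3407] jaw-pan 90.0 open 0.0201 F [ 0.4 -0.9 -0.4] q6 [ 0.57  0.27  1.75 -0.    1.12 -1.21]
205 [0.0035 0.0679] [55.6 40. ] 89.6
205 [0.0117 0.0185] [72.3 23.8] 179.5
205 [ 0.0136 -0.0624] [72.7 23.6] 0.3
215 [0.003  0.0677] [53.  37.5] 89.9
215 [0.0114 0.0182] [70.  21.2] 0.3
215 [ 0.0133 -0.0621] [69.5 21.4] 0.0
225 [0.0031 0.0674] [50.7 34.6] 90.1
225 [0.0107 0.0181] [65.5 18.7] 0.1
225 [ 0.0123 -0.0623] [64.8 18.9] 0.7
```

View pics/t13c.png

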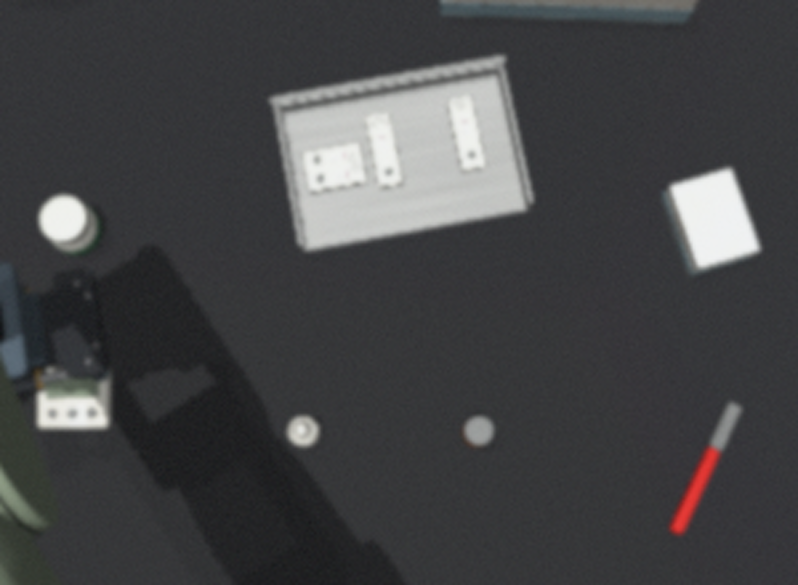

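All three cassettes lie well inside the pan: broad (333,167), slims (384,150) and (466,132). Everything else is where it was and the arm is clear, so I'm handing in.

Run:
```python
from h import *
print(close_job())
```

```text
the job is handed in; nothing more can be done
None
```

All three cassettes are in the discard pan, and I handed the job in at about 25 s. The close call gives no verdict.

I swept each cassette sideways with the spread fingertips, turning the second slim and the broad one to line up with the pan. Then I pushed each straight through the mouth. None was gripped or picked up.

**Last top picture:** these are the cassette centres in the pan frame, with measured sizes matching the given ones to within about 1 mm.

| Cassette | x (m) | y (m) | Lies |
|---|---|---|---|
| First slim | +0.012 | +0.018 | along the pan's x |
| Second slim | +0.014 | −0.062 | along the pan's x |
| Broad | +0.003 | +0.068 | across, parallel to the mouth |

All three are at least 45 mm behind the mouth line and clear of the walls.

**Other objects:** the dropper, vial, jar, carton and pen look unmoved in the pictures. In that last view the arm hid part of the timer, but its visible part had not shifted. At hand-in the arm was raised, about 0.17 m up near the timer and touching nothing.

**One thing went off plan:** during the first slim's push the fingertips came down to bench height and rubbed lightly, reading about 11 N. That is well under the limits, and I held them a few millimetres higher afterwards.

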